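# Get the staples out of the blocked drawer

## Task

The jar of screws and the yellow tape measure are standing in front of the red bench chest, so its drawer, left ajar, cannot be opened. Stand both of them upright on the black rubber mat, pull the drawer all the way open, take out the box of staples and lay it flat on the free floor of the pulp tray without disturbing the screwdriver there. Then push the drawer fully shut and stand the jar and the tape measure back upright, each exactly on the spot where it stood at the start.

Things in the scene. Friction and masses are not known exactly. Their poses are not given: they have to be found in the camera images.
- jar_mid (a point): Glass jar of screws with a black lid, loose, 90 mm tall, standing on the bench in front of the drawer; 64 to 66 mm across its glass, 61 mm across its lid (from 74 mm up). The point is its centre, 45 mm above its underside; its own z axis points up. Where it stands at the start is where it must stand again at the end.
- measure_mid (a point): Yellow tape measure, loose, standing upright: 36 mm thick along its own x axis, 73 mm long along its own y axis, 61 mm tall. The point is its centre, 30 mm above its underside; its own z axis points up. Where it stands at the start is where it must stand again at the end.
- staples_mid (a point): Black box of staples with white bands, loose, 35 mm along its own x axis, 62 mm along its own y axis, 28 mm high, lying in the drawer (floor 20 mm above the bench) near its front, long side front to back; at first its rear half is under the chest's top. The point is its centre, 14 mm above its underside; z axis up.
- drawer_handle (a point): Middle of the drawer's round steel bar handle: 11 mm thick, 130 mm long, level, 48 mm above the bench, 35 mm in front of the drawer's front panel; its posts meet it 55 mm either side of the middle. The point moves with the drawer. Its x axis points level straight into the chest, its y axis lies along the bar. With the drawer shut it is 47 mm in front of the edge of the chest's top.
- drawer (a joint): Drawer slide, m: 0 fully shut, 0.145 fully out (stop); it moves along minus x of the handle point, needs about 2 N, stays where it is left. It starts about 0.05 open.
- chest_edge (a point): Middle of the upper front edge of the red steel chest (fixed): 220 mm wide, 80 mm high, two tape rolls fixed on its top (to 130 mm above the bench). Axes as the handle's. The drawer's front panel is 12 mm thick, its top edge 71 mm above the bench; inside, the drawer is 194 mm wide, its walls 46 mm above the bench. A black tape roll and a battery lie farther back in it.
- mat_mid (a point): Centre of the top face of the black ribbed rubber mat, fixed on the bench, 260 mm along its own x axis, 180 mm along its own y axis, 3 mm thick and otherwise empty.
- tray_spot (a point): A point on the floor of the grey moulded-pulp tray (fixed), in the middle of the free part of the floor, 4 mm above the bench. The free floor reaches 40 mm to either side along the point's x axis and 80 mm along its y axis; the tray's sloping walls, up to 26 mm high, stand round it; the screwdriver lies along its +x side, a bolt beyond its -y end.
- driver_mid (a point): Black-handled screwdriver, loose, lying along the tray's long side: 172 mm along its own y axis, handle 25 mm thick. The point is its middle. To be left as it lies.
Mind the look-alikes: they are no part of the job. Of the things that look like the part that bears staples_mid, the largest one is meant.

How it is judged:
On the way, in this order (a step that is already met when the one before it is completed fails the run):
1. the jar and the tape measure both stand upright on the rubber mat (x of jar_mid in the frame of mat_mid between -0.13 and 0.13 m and y of jar_mid in the frame of mat_mid between -0.09 and 0.09 m and z of jar_mid in the frame of mat_mid below 0.05 m and angle between each of jar_mid, measure_mid's own z axis and vertical below 0.15 rad and x of measure_mid in the frame of mat_mid between -0.13 and 0.13 m and y of measure_mid in the frame of mat_mid between -0.09 and 0.09 m and z of measure_mid in the frame of mat_mid below 0.036 m), for 0.2 s.
2. the drawer is pulled out, at least 120 mm (value of joint drawer above 0.12 m), for 0.1 s.
3. the box of staples lies flat on the free floor of the tray (x of staples_mid in the frame of tray_spot between -0.035 and 0.035 m and y of staples_mid in the frame of tray_spot between -0.075 and 0.075 m and z of staples_mid in the frame of tray_spot below 0.02 m and angle between staples_mid's own z axis and vertical below 0.12 rad), for 0.2 s.
4. the drawer is pushed shut, to within 8 mm (value of joint drawer below 0.008 m), for 0.2 s.
At the end, for the whole second after the job is handed in: Jar and tape measure stand upright (0.1 rad), each within 15 mm of its starting spot; drawer shut to within 8 mm; box of staples flat (0.12 rad) on the tray floor, its centre within 35 mm across and 75 mm along the tray of the middle of the free floor (all of step 3 and distance of each of jar_mid, measure_mid from where it was at the start of the episode below 0.015 m and angle between each of jar_mid, measure_mid's own z axis and vertical below 0.1 rad and value of joint drawer below 0.008 m); the robot touches nothing.
It fails at once if the jar is tipped over (angle between jar_mid's own z axis and vertical above 0.5 rad).
It fails at once if the tape measure is tipped over (angle between measure_mid's own z axis and vertical above 0.5 rad).
It fails at once if the screwdriver in the tray is shifted by more than 20 mm (distance of driver_mid from where it was at the start of the episode above 0.02 m).
It also fails if it takes over 128 s, if anything falls off the work surface, if the arm or the gripper's body presses on something with over 40 N, if the wrist force passes 120 N, or if a joint passes its speed limit or range.

## Robot

A 6-joint arm with a two-finger parallel gripper is mounted at the origin on a cart in front of the work surface, level with it; the furniture and walls round the work are solid. World frame = base frame: x ahead of the robot, y to its left, z up, the work surface at z = 0. Lengths are in m, angles in rad, forces in N, time in s.
With the tool pointing down it reaches from about 0.425 to 0.95 m from the base axis. Payload 3.5 kg.
Tool frame: the origin (TCP) lies on the centre line of the jaws, within the pads' length; the fingertips stand 17 mm ahead of it and the grasp point (between the pads) lies 2 mm behind it; z points along the fingers, y is the line along which they close (so a half turn about z gives the same grasp; the last joint's range is limited). The gripper opens to 85 mm and grips with 20 to 120 N. Pads are 22 mm wide; open, the fingers measure 114 mm over their backs; the gripper's body (76 mm by 85 mm) begins 54 mm behind the grasp point. The pads swing forward as they close: fully open they stand 13 mm farther back than shut.
Start: joints at [-1.289, 0.286, 1.577, -0, 1.279, -0.15], TCP at [0.283, -0.613, 0.248] pointing down, gripper open.
Joint ranges: [-2.77, 2.77], [-0.9, 2.22], [0.21, 2.48], [-1.53, 4.67], [0.24, 2.81], [-2.84, 2.84]. Speed limits (rad/s): [2.79, 2.79, 3.14, 3.14, 3.14, 3.14].

## Interface

Orientations are given as a unit quaternion [x, y, z, w].
In Python, from plant import ctrl gives the robot as it stands. The module is installed in compiled form; this text tells all that it offers.
- The arm moves only by the tool drive_tool, never from a script. Its argument "moves" is a list of rows, each a list of 3 entries, a list of its own where there are three numbers: the turn, a rotation vector about the tool's x, y, z in rad, then the shift along the tool's x, y, z in m, then the finger opening in m, from 0 to 0.0854. A call has 1 to 5 rows; each row shifts and turns the commanded pose from where the row before left it, along the tool's axes as they then stand; what a row does not reach is not made up. A row lasts 1/8 s, in which the tool goes at most 62.5 mm and 10.7 degrees, less where a joint would pass 70% of its speed; a pose out of reach is approached as far as the arm can. A call with a gripper value outside its range is refused whole. The fingers move at their own pace and stop on an object; "grip_force" is the grip in N (left out, the last holds). Time passes only in rows, so rows that do not move let the fingers close. It gives the time, the measured TCP pose, the force, the opening and the grip force at its end, in the units of the state.
- ctrl.get_state(): the state, without advancing time (a new reading comes with each control period).
- ctrl.read_camera(name): name is "side" or "top"; returns a dict with "image" (400x640x3 uint8, red, green, blue), "fx", "fy", "cx", "cy" (pixels), "R" (3x3) and "t" (3): a world point X has camera coordinates R X + t. Camera axes: x right, y down, z forward; pixel columns grow to the right and rows downward; lengths in m; the calibration is good to about 2 mm. A picture is of the moment at which its call begins. There is no depth.
- ctrl.sign_off(): hands the job in; it is judged then, once.
The state is a dict: "time": time; "qpos": joint angles; "dq": joint speeds; "joint_efforts": joint torques, N m; "eef_pos": TCP position; "tcp_rot": TCP orientation; "contact_force": force on the tool from outside, world axes, zero at the start; "wrist_torque": the same for the moment, N m; "opening": opening from 0.0 (shut) to 1.0 (fully open); "finger_force": force on a finger pad.
Only numpy, scipy, OpenCV 4.12 (cv2) and the standard library are available. Lean on these libraries where they do the work, as an engineer would, in place of code of your own. Each camera call takes 0.05 s, during which the arm holds its last target. There are 200 camera calls.

## Working session

There is one attempt and no reset: what is moved stays moved. The work goes in short steps, Python scripts to look and compute and a tool call to move; the robot and the scene stay as the last step left them, time stands still between calls to the robot, and variables do not carry over. Pictures are saved under pics/ and viewed, at most 14 in all, crops included, and the job is handed in when it is done.

Besides the shell and the picture viewer there is one more tool, called by a JSON object that holds its "op" and its "data", one argument or row to a line. drive_tool: Moves the arm, as the interface text tells. Its arguments: {"type":"object","properties":{"moves":{"type":"array","items":{"type":"array"}},"grip_force":{"type":"number"}},"required":["moves"]}

```bash
mkdir -p pics; python3 - <<'E'
from plant import ctrl
import cv2,numpy as np
for n in("side","top"):
    c=ctrl.read_camera(n); cv2.imwrite(f"pics/{n}0.png",c["image"][:,:,::-1]); print(n,c["fx"],c["fy"],c["cx"],c["cy"],np.round(c["R"],4).tolist(),np.round(c["t"],4), -c["R"].T@c["t"])
s=ctrl.get_state(); print(s)
E
```

```text
side 453.5846477452138 453.5846477452138 314.15176821228033 199.50488398825195 [[-0.9706, -0.2401, -0.017], [-0.069, 0.3453, -0.936], [0.2306, -0.9073, -0.3517]] [0.6012 0.12   1.181 ] [0.31941239 1.17441577 0.53791633]
top 511.2377534291683 511.2377534291683 316.68053942436393 199.36664964042805 [[0.0253, -0.9995, 0.0213], [-0.9883, -0.0282, -0.1501], [0.1507, -0.0172, -0.9884]] [0.0017 0.6075 1.3864] [0.39145594 0.04265952 1.46158827]
{'time': 0.1, 'qpos': array([-1.28898714e+00,  2.87093626e-01,  1.57802830e+00, -2.48959633e-06,
        1.27859642e+00, -1.50021653e-01]), 'dq': array([ 0.00028984, -0.00108804, -0.00410935, -0.00029244, -0.00150402,
        0.00034158]), 'joint_efforts': array([ 2.78696152e-04, -4.07296586e+01, -2.93700135e+01, -1.00579564e-04,
        3.43317974e-03,  3.34314443e-07]), 'eef_pos': array([ 0.28236744, -0.61248982,  0.24707567]), 'tcp_rot': array([ 9.76780053e-01,  2.14241914e-01, -7.11733279e-05, -1.06046101e-03]), 'contact_force': array([ 0.5250135 ,  0.15535936, -0.4128295 ]), 'wrist_torque': array([0.00547778, 0.03227286, 0.01903357]), 'finger_force': 0.0, 'opening': 1.0005423365764698}
```

View pics/top0.png

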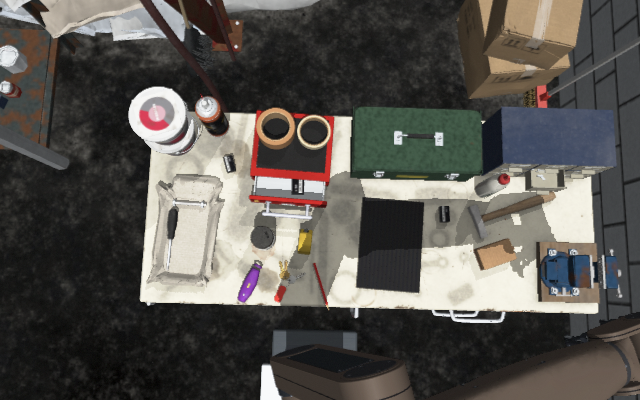

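View pics/side0.png

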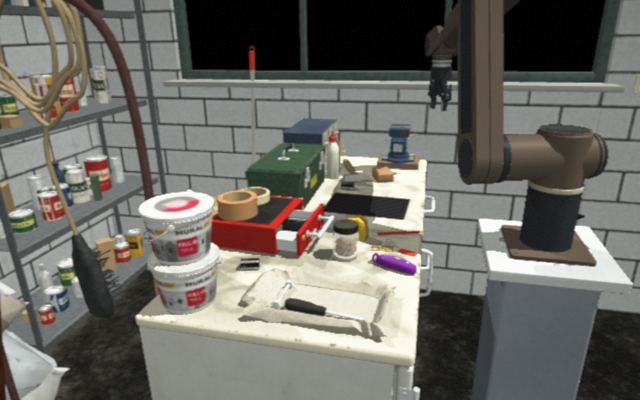

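The top view shows the jar (262,237), the tape measure (304,241), the mat (390,244), the tray (187,232) and the handle (290,211). There are three staples-like boxes: one in the drawer at (297,186), and two on the bench at (229,163) and (445,214). The one in the drawer fits the description. I'll enlarge it to confirm.

```bash
cat > h.py <<'E'
from plant import ctrl
import cv2,numpy as np
def cam(n): return ctrl.read_camera(n)
def onz(c,u,v,z):
    d=c["R"].T@np.array([(u-c["cx"])/c["fx"],(v-c["cy"])/c["fy"],1]); o=-c["R"].T@c["t"]
    return o+d*(z-o[2])/d[2]
def proj(c,X):
    p=c["R"]@np.array(X)+c["t"]; return c["fx"]*p[0]/p[2]+c["cx"],c["fy"]*p[1]/p[2]+c["cy"]
def crop(c,name,x0,y0,x1,y1,s):
    cv2.imwrite(name,cv2.resize(c["image"][y0:y1,x0:x1,::-1],None,fx=s,fy=s,interpolation=cv2.INTER_CUBIC))
E
python3 - <<'E'
from h import *
c=cam("top"); crop(c,"pics/t1.png",235,160,335,260,6)
crop(c,"pics/t2.png",140,150,440,310,2.6)
s=cam("side"); crop(s,"pics/s1.png",230,180,410,300,4.4)
E
```

```text
(no output)
```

View pics/t1.png

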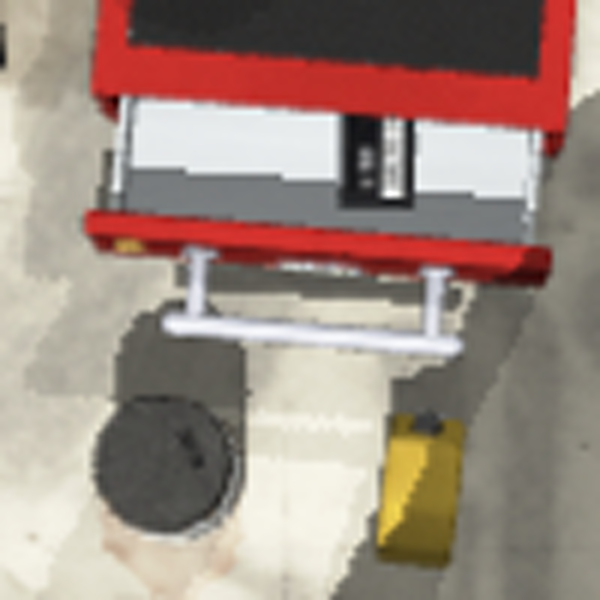

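View pics/t2.png

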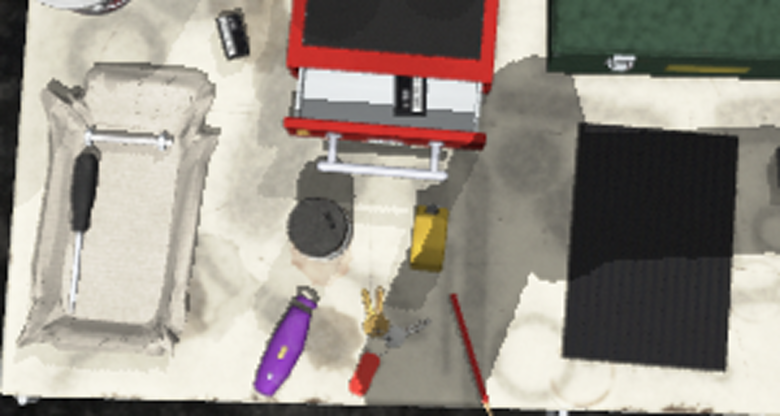

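View pics/s1.png

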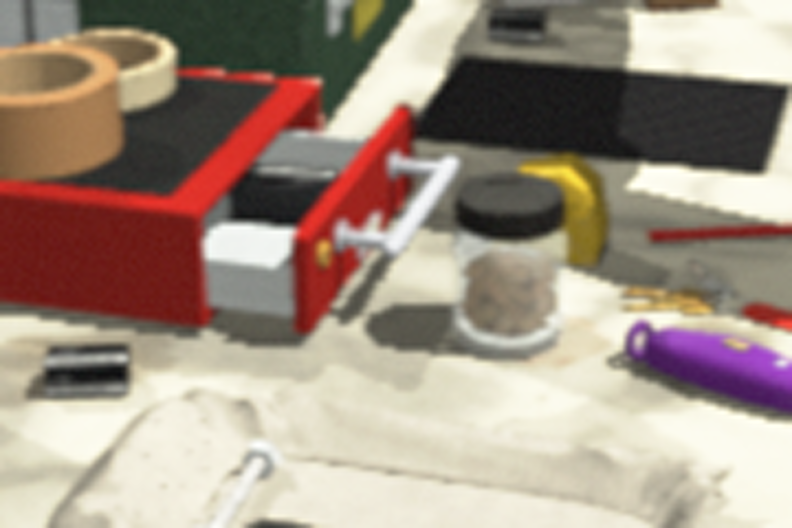

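```bash
python3 - <<'E'
from h import *
c=cam("top")
im=c["image"].astype(int); hsv=cv2.cvtColor(c["image"],cv2.COLOR_RGB2HSV)
def blob(mask,x0,y0,x1,y1):
    m=np.zeros(mask.shape,np.uint8); m[y0:y1,x0:x1]=mask[y0:y1,x0:x1]
    k,_=cv2.findContours(m,cv2.RETR_EXTERNAL,cv2.CHAIN_APPROX_NONE); return max(k,key=cv2.contourArea)
def P(u,v,z): return np.round(onz(c,u,v,z),4)
def T(x,y,z): return P(235+(x-2.5)/6,160+(y-2.5)/6,z)
def T2(x,y,z): return P(140+(x-.8)/2.6,150+(y-.8)/2.6,z)
k=blob((hsv[...,0]>18)&(hsv[...,0]<35)&(hsv[...,1]>130),290,225,320,260)
r=cv2.minAreaRect(k); print("measure",r, P(*r[0],.05)); b=cv2.boxPoints(r)
for p in b: print("  ",P(*p,.05))
print("jar",T(163,463,.09), "left/right",T(95,460,.09),T(232,466,.09))
print("handle ends",T(163,322,.048),T(462,346,.048))
print("panel top",T(85,212,.071),T(552,250,.071))
print("chest edge",T(94,92,.08),T(568,128,.08))
print("staple top",[T(*q,.048) for q in((340,205),(412,208),(342,115),(414,118))])
print("mat",[T2(*q,.003) for q in((580,123),(738,137),(726,371),(562,356))])
print("tray floor",[T2(*q,.004) for q in((95,140),(178,140),(160,325),(60,320))])
print("driver",T2(86,150,.012),T2(82,228,.012),T2(72,310,.005),T2(100,190,.01),"bolt",T2(90,135,.01),T2(170,142,.01))
# side check
s=cam("side")
def S(x,y,z): return np.round(onz(s,230+(x-2.2)/4.4,180+(y-2.2)/4.4,z),4)
print("side jar lid",S(510,195,.09),"jar base ctr",S(508,325,0),"handle",S(400,248,.048),S(452,162,.048))
E
```

```text
measure ((304.6402587890625, 241.23779296875), (12.368331909179688, 23.96364402770996), 6.34019136428833) [0.4889 0.0483 0.05  ]
   [0.4576 0.0679 0.05  ]
   [0.5234 0.0627 0.05  ]
   [0.5205 0.0286 0.05  ]
   [0.4547 0.0341 0.05  ]
jar [0.4951 0.1633 0.09  ] left/right [0.4956 0.1936 0.09  ] [0.4946 0.1325 0.09  ]
handle ends [0.5635 0.1697 0.048 ] [0.5562 0.0309 0.048 ]
panel top [0.6105 0.2054 0.071 ] [ 0.599  -0.0089  0.071 ]
chest edge [0.6647 0.2027 0.08  ] [ 0.6543 -0.0147  0.08  ]
staple top [array([0.6208, 0.0896, 0.048 ]), array([0.6203, 0.056 , 0.048 ]), array([0.6635, 0.0901, 0.048 ]), array([0.6631, 0.0563, 0.048 ])]
mat [array([ 0.6245, -0.1159,  0.003 ]), array([ 0.6138, -0.2925,  0.003 ]), array([ 0.3567, -0.2778,  0.003 ]), array([ 0.3683, -0.0994,  0.003 ])]
tray floor [array([0.5901, 0.4191, 0.004 ]), array([0.5927, 0.3281, 0.004 ]), array([0.3905, 0.336 , 0.004 ]), array([0.3931, 0.4437, 0.004 ])]
driver [0.5777 0.4261 0.012 ] [0.4923 0.4247 0.012 ] [0.4041 0.4313 0.005 ] [0.5344 0.4085 0.01  ] bolt [0.5946 0.4234 0.01  ] [0.5894 0.3356 0.01  ]
side jar lid [0.4973 0.1684 0.09  ] jar base ctr [0.5009 0.1513 0.    ] handle [0.5623 0.1614 0.048 ] [0.5591 0.0302 0.048 ]
```

The enlarged crop confirms the target: the largest staples box lies in the drawer at t1 (340–414, 115–207), near the front. The two smaller ones lie on the bench. The jar is at about (0.495, 0.163), the tape measure at (0.489, 0.048) and the mat centre at (0.491, −0.196). I'll turn the tool to about −0.06 yaw first.

{"op": "drive_tool", "data": {
  "moves": [
    [[0,0,0.164],[0,0,0],0.0854],
    [[0,0,0.164],[0,0,0],0.0854],
    [[0,0,0.164],[0,0,0],0.0854],
    [[0,0,0],[0,0,0],0.0854]
  ],
  "grip_force": 40
}}

```text
time: 0.8
eef_pos: [0.2825, -0.613, 0.2482]
tcp_rot: [1.0, -0.029, -0.0, -0.0]
contact_force: [0.5, 0.4, 0.0]
opening: 1.002
finger_force: 0.0
```

```bash
cat > go.py <<'E'
import sys,numpy as np
from plant import ctrl
from scipy.spatial.transform import Rotation as R
s=ctrl.get_state(); p=s["eef_pos"]; r=R.from_quat(s["tcp_rot"]); M=r.as_matrix()
print("t",round(s["time"],2),"pos",np.round(p,4),"yaw",round(float(np.arctan2(M[1,0],M[0,0])),4),"tilt",np.round(M[:2,2],4),"F",np.round(s["contact_force"],1),"open",round(float(s["opening"])*85.4,1),"ff",round(float(s["finger_force"]),1))
for a in sys.argv[1:]:
    q=np.array(eval(a),float); d=q-p; t=M.T@d; n=int(np.ceil(np.linalg.norm(t)/.062)); print(a,"tool shift",np.round(t,4),"rows",n,"each",np.round(t/max(n,1),4)); p=q
E
python3 go.py "(.495,.163,.2)" "(.495,.163,.049)"
```

```text
t 0.8 pos [ 0.2825 -0.613   0.2482] yaw -0.0583 tilt [-0.0001  0.0001] F [0.5 0.4 0. ] open 85.5 ff 0.0
(.495,.163,.2) tool shift [ 0.1669 -0.787   0.0483] rows 14 each [ 0.0119 -0.0562  0.0035]
(.495,.163,.049) tool shift [0.    0.    0.151] rows 3 each [0.     0.     0.0503]
```

{"op": "drive_tool", "data": {
  "moves": [
    [[0,0,0],[0.022,-0.055,0],0.0854],
    [[0,0,0],[0.022,-0.055,0],0.0854],
    [[0,0,0],[0.022,-0.055,0],0.0854],
    [[0,0,0],[0.022,-0.055,0],0.0854],
    [[0,0,0],[0.022,-0.055,0],0.0854]
  ]
}}

```text
time: 1.42
eef_pos: [0.4094, -0.3434, 0.2486]
tcp_rot: [1.0, -0.029, 0.0, 0.0]
contact_force: [0.2, -0.6, 0.6]
opening: 1.004
finger_force: 0.0
```

{"op": "drive_tool", "data": {
  "moves": [
    [[0,0,0],[0.011,-0.057,0],0.0854],
    [[0,0,0],[0.011,-0.057,0],0.0854],
    [[0,0,0],[0.011,-0.057,0],0.0854],
    [[0,0,0],[0.011,-0.057,0],0.0854],
    [[0,0,0],[0.011,-0.057,0],0.0854]
  ]
}}

```text
time: 2.05
eef_pos: [0.4811, -0.0621, 0.2487]
tcp_rot: [1.0, -0.029, 0.001, 0.0]
contact_force: [0.5, -0.6, -0.3]
opening: 0.999
finger_force: 0.0
```

{"op": "drive_tool", "data": {
  "moves": [
    [[0,0,0],[0,-0.057,0.01],0.0854],
    [[0,0,0],[0,-0.057,0.01],0.0854],
    [[0,0,0],[0,-0.057,0.01],0.0854],
    [[0,0,0],[0,-0.056,0.01],0.0854],
    [[0,0,0],[0,0,0],0.0854]
  ]
}}

```text
time: 2.68
eef_pos: [0.4936, 0.1658, 0.2074]
tcp_rot: [1.0, -0.026, -0.001, -0.0]
contact_force: [0.7, 0.5, 0.0]
opening: 1.007
finger_force: 0.0
```

```bash
python3 go.py "(.495,.163,.2)" "(.495,.163,.049)"; python3 -c "
from h import *
c=cam('side');crop(c,'pics/s2.png',230,120,410,300,3.3)"
```

```text
t 2.67 pos [0.4936 0.1658 0.2074] yaw -0.0518 tilt [-0.0018  0.0003] F [0.7 0.5 0. ] open 86.0 ff 0.0
(.495,.163,.2) tool shift [0.0016 0.0027 0.0074] rows 1 each [0.0016 0.0027 0.0074]
(.495,.163,.049) tool shift [0.0003 0.     0.151 ] rows 3 each [0.0001 0.     0.0503]
```

{"op": "drive_tool", "data": {
  "moves": [
    [[0,0,0],[0.0015,0.003,0.05],0.0854],
    [[0,0,0],[0,0,0.05],0.0854],
    [[0,0,0],[0,0,0.04],0.0854],
    [[0,0,0],[0,0,0.012],0.0854],
    [[0,0,0],[0,0,0],0.0854]
  ]
}}

```text
time: 3.35
eef_pos: [0.4963, 0.1587, 0.0566]
tcp_rot: [1.0, -0.03, -0.0, 0.0]
contact_force: [-0.4, 0.2, 0.1]
opening: 0.997
finger_force: 0.0
```

{"op": "drive_tool", "data": {
  "moves": [
    [[0,0,0],[0,0,0],0.055],
    [[0,0,0],[0,0,0],0.055],
    [[0,0,0],[0,0,0],0.055],
    [[0,0,0],[0,0,0],0.055],
    [[0,0,0],[0,0,0],0.055]
  ]
}}

```text
time: 3.98
eef_pos: [0.4982, 0.16, 0.0593]
tcp_rot: [1.0, -0.03, 0.003, -0.001]
contact_force: [-0.6, 0.9, 6.6]
opening: 0.733
finger_force: 45.3
```

```bash
python3 go.py "(.495,.163,.055)"; python3 -c "
from h import *
c=cam('side');crop(c,'pics/s2.png',230,120,410,300,3.3)"
```

```text
t 3.98 pos [0.4982 0.16   0.0593] yaw -0.0603 tilt [0.0057 0.001 ] F [-0.6  0.9  6.6] open 62.6 ff 45.3
(.495,.163,.055) tool shift [-0.0034 -0.0028  0.0043] rows 1 each [-0.0034 -0.0028  0.0043]
```

View pics/s2.png

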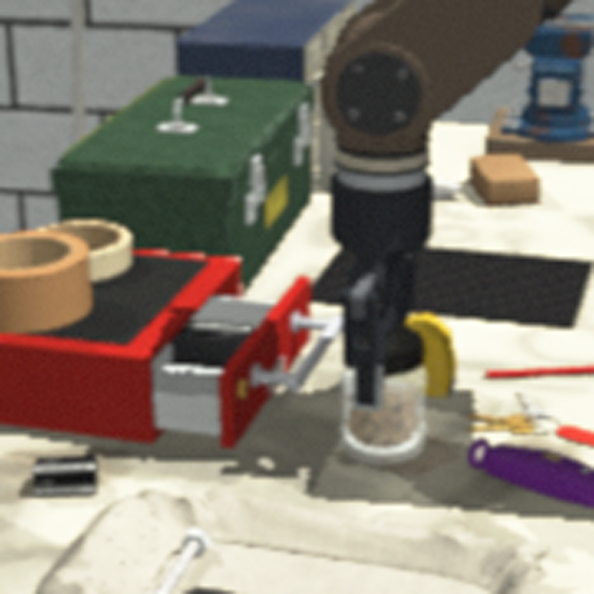

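The picture shows the fingers closed on the jar at s2 (385,385), upright and clear of the handle. I'll lift it and carry it over to the mat.

{"op": "drive_tool", "data": {
  "moves": [
    [[0,0,0],[0,0,-0.03],0.055],
    [[0,0,0],[0,0,-0.045],0.055],
    [[0,0,0],[0,0,-0.045],0.055],
    [[0,0,0],[0,0.03,0],0.055],
    [[0,0,0],[0.007,0.05,0],0.055]
  ]
}}

```text
time: 4.65
eef_pos: [0.4977, 0.0793, 0.1773]
tcp_rot: [1.0, -0.028, 0.001, 0.0]
contact_force: [0.8, -0.2, -3.9]
opening: 0.729
finger_force: 46.3
```

{"op": "drive_tool", "data": {
  "moves": [
    [[0,0,0],[0.01,0.05,0],0.055],
    [[0,0,0],[0.01,0.05,0],0.055],
    [[0,0,0],[0.01,0.05,0],0.055],
    [[0,0,0],[0.01,0.05,0],0.055],
    [[0,0,0],[0.01,0.05,0],0.055]
  ]
}}

```text
time: 5.28
eef_pos: [0.5324, -0.1748, 0.1763]
tcp_rot: [1.0, -0.03, -0.0, 0.0]
contact_force: [1.0, -0.6, -3.7]
opening: 0.732
finger_force: 46.3
```

```bash
python3 go.py "(.535,-.215,.16)" "(.535,-.215,.0625)"
```

```text
t 5.28 pos [ 0.5324 -0.1748  0.1763] yaw -0.0598 tilt [-0.0005 -0.0003] F [ 1.  -0.6 -3.7] open 62.5 ff 46.3
(.535,-.215,.16) tool shift [0.005  0.0399 0.0163] rows 1 each [0.005  0.0399 0.0163]
(.535,-.215,.0625) tool shift [ 0.     -0.      0.0975] rows 2 each [ 0.     -0.      0.0487]
```

{"op": "drive_tool", "data": {
  "moves": [
    [[0,0,0],[0.005,0.04,0],0.055],
    [[0,0,0],[0,0,0.04],0.055],
    [[0,0,0],[0,0,0.045],0.055],
    [[0,0,0],[0,0,0.022],0.055],
    [[0,0,0],[0,0,0.007],0.055]
  ]
}}

```text
time: 5.9
eef_pos: [0.5332, -0.2124, 0.0626]
tcp_rot: [1.0, -0.03, -0.005, -0.002]
contact_force: [-14.7, 6.1, 26.4]
opening: 0.732
finger_force: 49.5
```

{"op": "drive_tool", "data": {
  "moves": [
    [[0,0,0],[0,0,0.003],0.055],
    [[0,0,0],[0,0,0],0.055]
  ]
}}

```text
time: 6.15
eef_pos: [0.5353, -0.2134, 0.0626]
tcp_rot: [1.0, -0.029, -0.001, -0.0]
contact_force: [-7.2, 3.9, 11.4]
opening: 0.728
finger_force: 47.7
```

```bash
python3 go.py "(.535,-.215,.0615)"
```

```text
t 6.15 pos [ 0.5353 -0.2134  0.0626] yaw -0.0588 tilt [-0.0026  0.0006] F [-7.2  3.9 11.4] open 62.2 ff 47.7
(.535,-.215,.0615) tool shift [-0.0002  0.0016  0.0011] rows 1 each [-0.0002  0.0016  0.0011]
```

{"op": "drive_tool", "data": {
  "moves": [
    [[0,0,0],[0,0,-0.002],0.0854],
    [[0,0,0],[0,0,0],0.0854],
    [[0,0,0],[0,0,0],0.0854],
    [[0,0,0],[0,0,-0.02],0.0854],
    [[0,0,0],[0,0,-0.04],0.0854]
  ]
}}

```text
time: 6.78
eef_pos: [0.5344, -0.2129, 0.121]
tcp_rot: [1.0, -0.03, -0.002, -0.001]
contact_force: [-0.3, 0.0, 0.2]
opening: 0.998
finger_force: 0.0
```

{"op": "drive_tool", "data": {
  "moves": [
    [[0,0,0],[0,0,-0.05],0.0854],
    [[0,0,0],[0,-0.05,0],0.07],
    [[0,0,0],[-0.01,-0.05,0],0.07],
    [[0,0,0],[-0.01,-0.05,0],0.07],
    [[0,0,0],[-0.01,-0.05,0],0.07]
  ]
}}

```text
time: 7.4
eef_pos: [0.5176, -0.0107, 0.173]
tcp_rot: [1.0, -0.03, 0.001, 0.0]
contact_force: [0.9, 1.3, -0.2]
opening: 0.818
finger_force: 0.0
```

```bash
python3 go.py "(.489,.048,.17)" "(.489,.048,.038)"; python3 - <<'E'
from h import *
c=cam("top"); hsv=cv2.cvtColor(c["image"],cv2.COLOR_RGB2HSV)
m=((hsv[...,0]>18)&(hsv[...,0]<35)&(hsv[...,1]>130)).astype(np.uint8); m[:, :285]=0; m[:225]=0;m[260:]=0;m[:,325:]=0
print(cv2.boundingRect(m), m.sum()); crop(c,"pics/t3.png",290,150,440,300,4)
E
```

```text
t 7.4 pos [ 0.5176 -0.0107  0.173 ] yaw -0.0605 tilt [ 0.0022 -0.0004] F [ 0.9  1.3 -0.2] open 69.8 ff 0.0
(.489,.048,.17) tool shift [-0.0321 -0.0568  0.0029] rows 2 each [-0.0161 -0.0284  0.0014]
(.489,.048,.038) tool shift [-0.0003 -0.      0.132 ] rows 3 each [-0.0001 -0.      0.044 ]
(299, 229, 13, 11) 30
```

View pics/t3.png

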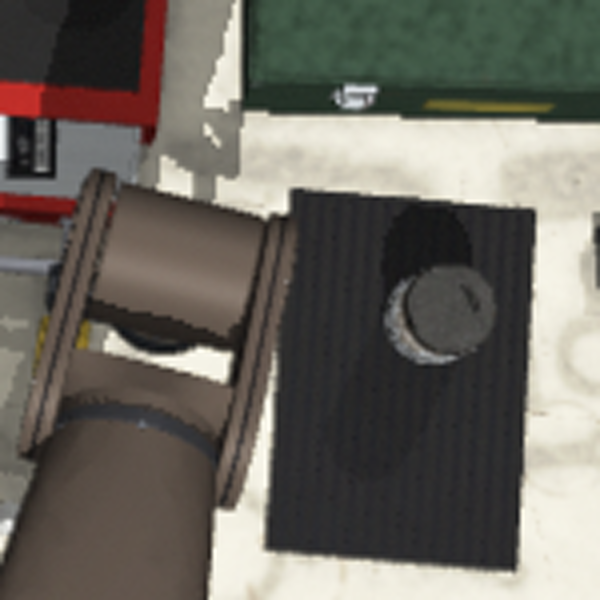

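The jar stands upright on the mat at t3 (450,312). Next is the tape measure.

{"op": "drive_tool", "data": {
  "moves": [
    [[0,0,0],[-0.016,-0.028,0],0.07],
    [[0,0,0],[-0.016,-0.028,0.003],0.07],
    [[0,0,0],[0,0,0.045],0.07],
    [[0,0,0],[0,0,0.045],0.07],
    [[0,0,0.015],[0,0,0.025],0.07]
  ]
}}

```text
time: 8.07
eef_pos: [0.4883, 0.0458, 0.0522]
tcp_rot: [0.999, -0.038, -0.001, -0.0]
contact_force: [0.3, -0.5, 0.1]
opening: 0.819
finger_force: 0.0
```

```bash
python3 go.py "(.489,.048,.042)"
```

```text
t 8.07 pos [0.4883 0.0458 0.0522] yaw -0.0751 tilt [-0.0016  0.0001] F [ 0.3 -0.5  0.1] open 69.9 ff 0.0
(.489,.048,.042) tool shift [ 0.0006 -0.0022  0.0102] rows 1 each [ 0.0006 -0.0022  0.0102]
```

{"op": "drive_tool", "data": {
  "moves": [
    [[0,0,0],[0,-0.002,0.01],0.07],
    [[0,0,0],[0,0,0],0.07],
    [[0,0,0],[0,0,0],0.025],
    [[0,0,0],[0,0,0],0.025],
    [[0,0,0],[0,0,0],0.025]
  ]
}}

```text
time: 8.7
eef_pos: [0.4905, 0.0477, 0.0449]
tcp_rot: [0.999, -0.038, 0.002, -0.0]
contact_force: [-1.3, 0.8, 5.8]
opening: 0.416
finger_force: 40.9
```

{"op": "drive_tool", "data": {
  "moves": [
    [[0,0,0],[0,0,0],0.025],
    [[0,0,0],[0,0,0],0.025]
  ]
}}

```text
time: 8.95
eef_pos: [0.4905, 0.0477, 0.0449]
tcp_rot: [0.999, -0.038, 0.001, -0.0]
contact_force: [-1.4, 0.7, 5.7]
opening: 0.417
finger_force: 41.0
```

```bash
python3 go.py
```

```text
t 8.95 pos [0.4905 0.0477 0.0449] yaw -0.0753 tilt [ 0.0028 -0.0001] F [-1.4  0.7  5.7] open 35.6 ff 41.0
```

{"op": "drive_tool", "data": {
  "moves": [
    [[0,0,0],[0,0,-0.03],0.025],
    [[0,0,0],[0,0.02,-0.04],0.025],
    [[0,0,0],[-0.01,0.05,0],0.025],
    [[0,0,0],[-0.01,0.05,0],0.025],
    [[0,0,0],[-0.01,0.05,0],0.025]
  ]
}}

```text
time: 9.57
eef_pos: [0.4454, -0.1206, 0.113]
tcp_rot: [0.999, -0.037, -0.0, -0.0]
contact_force: [0.4, -0.7, -1.7]
opening: 0.412
finger_force: 40.7
```

```bash
python3 go.py "(.44,-.15,.115)" "(.44,-.15,.048)"
```

```text
t 9.57 pos [ 0.4454 -0.1206  0.113 ] yaw -0.0745 tilt [-0.0004  0.    ] F [ 0.4 -0.7 -1.7] open 35.2 ff 40.7
(.44,-.15,.115) tool shift [-0.0032  0.0297 -0.002 ] rows 1 each [-0.0032  0.0297 -0.002 ]
(.44,-.15,.048) tool shift [ 0.    -0.     0.067] rows 2 each [ 0.     -0.      0.0335]
```

{"op": "drive_tool", "data": {
  "moves": [
    [[0,0,0],[-0.003,0.029,0],0.025],
    [[0,0,0],[0,0,0.035],0.025],
    [[0,0,0],[0,0,0.022],0.025],
    [[0,0,0],[0,0,0.01],0.025],
    [[0,0,0],[0,0,0],0.025]
  ]
}}

```text
time: 10.2
eef_pos: [0.4411, -0.1481, 0.0475]
tcp_rot: [0.999, -0.037, -0.001, -0.0]
contact_force: [-4.6, 1.4, 8.1]
opening: 0.418
finger_force: 42.4
```

```bash
python3 go.py
```

```text
t 10.2 pos [ 0.4411 -0.1481  0.0475] yaw -0.0744 tilt [-0.0026  0.001 ] F [-4.6  1.4  8.1] open 35.7 ff 42.4
```

{"op": "drive_tool", "data": {
  "moves": [
    [[0,0,0],[0,0,-0.002],0.07],
    [[0,0,0],[0,0,0],0.07],
    [[0,0,0],[0,0,0],0.07],
    [[0,0,0],[0,0,-0.02],0.07],
    [[0,0,0],[0,0,-0.05],0.07]
  ]
}}

```text
time: 10.82
eef_pos: [0.4393, -0.147, 0.1164]
tcp_rot: [0.999, -0.038, -0.003, -0.002]
contact_force: [0.4, 0.4, 0.5]
opening: 0.821
finger_force: 0.0
```

{"op": "drive_tool", "data": {
  "moves": [
    [[0,0,0],[0,0,-0.05],0.07],
    [[0,0,-0.18],[0,0,0],0.03],
    [[0,0,-0.18],[0,0,0],0.03],
    [[0,0,-0.18],[0,0,0],0.03],
    [[0,0,-0.18],[0,0,0],0.03]
  ]
}}

```text
time: 11.45
eef_pos: [0.4412, -0.1481, 0.1682]
tcp_rot: [0.948, 0.32, -0.0, -0.0]
contact_force: [0.5, -0.3, 0.0]
opening: 0.353
finger_force: 0.0
```

{"op": "drive_tool", "data": {
  "moves": [
    [[0,0,-0.175],[0,0,0],0.03],
    [[0,0,-0.175],[0,0,0],0.03],
    [[0,0,-0.175],[0,0,0],0.03],
    [[0,0,-0.175],[0,0,0],0.03],
    [[0,0,-0.174],[0,0,0],0.03]
  ]
}}

```text
time: 12.08
eef_pos: [0.4412, -0.1481, 0.1681]
tcp_rot: [0.723, 0.691, -0.0, -0.0]
contact_force: [-0.2, 1.0, 0.3]
opening: 0.351
finger_force: 0.0
```

```bash
python3 go.py "(.45,.1,.17)" "(.56,.1,.17)" "(.56,.1,.048)"; python3 - <<'E'
from h import *
c=cam("top"); crop(c,"pics/t4.png",230,150,430,300,4)
hsv=cv2.cvtColor(c["image"],cv2.COLOR_RGB2HSV)
print("jar now",onz(c,290+(450-2)/4,150+(311-2)/4,.093))
E
```

```text
t 12.07 pos [ 0.4412 -0.1481  0.1681] yaw 1.5246 tilt [-0.0003  0.0001] F [-0.2  1.   0.3] open 29.9 ff 0.0
(.45,.1,.17) tool shift [ 0.2483 -0.0027 -0.0019] rows 5 each [ 0.0497 -0.0005 -0.0004]
(.56,.1,.17) tool shift [ 0.0051  0.1099 -0.    ] rows 2 each [ 0.0025  0.0549 -0.    ]
(.56,.1,.048) tool shift [-0.     0.     0.122] rows 2 each [-0.     0.     0.061]
jar now [ 0.53062435 -0.21305394  0.093     ]
```

View pics/t4.png

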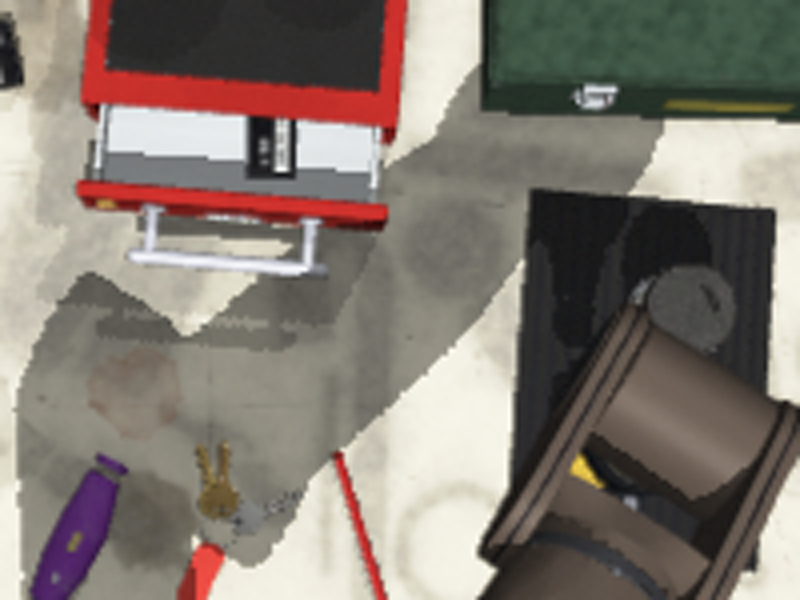

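{"op": "drive_tool", "data": {
  "moves": [
    [[0,0,0],[0.05,0,0],0.026],
    [[0,0,0],[0.05,0.01,0],0.026],
    [[0,0,0],[0.05,0.02,0],0.026],
    [[0,0,0],[0.05,0.03,0],0.026],
    [[0,0,0],[0.05,0.047,0],0.026]
  ]
}}

```text
time: 12.75
eef_pos: [0.5572, 0.0936, 0.1684]
tcp_rot: [0.726, 0.688, -0.0, 0.0]
contact_force: [1.2, -0.7, 0.6]
opening: 0.304
finger_force: 0.0
```

{"op": "drive_tool", "data": {
  "moves": [
    [[0,0,0],[0.003,0,0],0.026],
    [[0,0,0.006],[0,0,0.03],0.026],
    [[0,0,0],[0,0,0.02],0.026],
    [[0,0,0],[0,0,0],0.026]
  ]
}}

```text
time: 13.25
eef_pos: [0.5549, 0.0941, 0.116]
tcp_rot: [0.728, 0.686, -0.002, -0.002]
contact_force: [0.2, -0.2, -0.5]
opening: 0.301
finger_force: 0.0
```

```bash
python3 go.py "(.56,.1,.12)" "(.56,.1,.046)"
```

```text
t 13.25 pos [0.5549 0.0941 0.116 ] yaw 1.5114 tilt [-0.0051 -0.    ] F [ 0.2 -0.2 -0.5] open 25.7 ff 0.0
(.56,.1,.12) tool shift [ 0.0061  0.0047 -0.004 ] rows 1 each [ 0.0061  0.0047 -0.004 ]
(.56,.1,.046) tool shift [0.     0.0004 0.074 ] rows 2 each [0.     0.0002 0.037 ]
```

{"op": "drive_tool", "data": {
  "moves": [
    [[0,0,0],[0,0,0],0.026]
  ]
}}

```text
time: 13.38
eef_pos: [0.5572, 0.0942, 0.1191]
tcp_rot: [0.728, 0.686, 0.0, 0.0]
contact_force: [0.6, 0.5, 0.0]
opening: 0.307
finger_force: 0.0
```

```bash
python3 go.py "(.56,.1,.046)"
```

```text
t 13.38 pos [0.5572 0.0942 0.1191] yaw 1.5118 tilt [ 0.0011 -0.    ] F [0.6 0.5 0. ] open 26.2 ff 0.0
(.56,.1,.046) tool shift [0.0059 0.0024 0.0731] rows 2 each [0.003  0.0012 0.0365]
```

{"op": "drive_tool", "data": {
  "moves": [
    [[0,0,0],[0.006,0.0025,0.02],0.026],
    [[0,0,0],[0,0,0.02],0.026],
    [[0,0,0],[0,0,0.02],0.026],
    [[0,0,0],[0,0,0.013],0.026],
    [[0,0,0],[0,0,0],0.026]
  ]
}}

```text
time: 14.0
eef_pos: [0.5606, 0.1004, 0.0451]
tcp_rot: [0.727, 0.686, 0.0, 0.0]
contact_force: [-0.3, 0.4, -0.0]
opening: 0.301
finger_force: 0.0
```

```bash
python3 go.py "(.56,.1,.046)"
```

```text
t 14.0 pos [0.5606 0.1004 0.0451] yaw 1.5126 tilt [ 0.0012 -0.    ] F [-0.3  0.4 -0. ] open 25.7 ff 0.0
(.56,.1,.046) tool shift [-0.0004 -0.0006 -0.0009] rows 1 each [-0.0004 -0.0006 -0.0009]
```

{"op": "drive_tool", "data": {
  "moves": [
    [[0,0,0],[0,0,0],0.003],
    [[0,0,0],[0,0,0],0.003],
    [[0,0,0],[0,0,0],0.003],
    [[0,0,0],[0,-0.01,0],0.003],
    [[0,0,0],[0,-0.02,0],0.003]
  ],
  "grip_force": 30
}}

```text
time: 14.62
eef_pos: [0.5293, 0.102, 0.045]
tcp_rot: [0.727, 0.686, -0.0, 0.0]
contact_force: [1.0, -1.1, -0.9]
opening: 0.112
finger_force: 30.6
```

```bash
python3 go.py "(.47,.1048,.046)"
```

```text
t 14.62 pos [0.5293 0.102  0.045 ] yaw 1.5128 tilt [ 0.     -0.0003] F [ 1.  -1.1 -0.9] open 9.6 ff 30.6
(.47,.1048,.046) tool shift [-0.0007 -0.0593 -0.001 ] rows 1 each [-0.0007 -0.0593 -0.001 ]
```

{"op": "drive_tool", "data": {
  "moves": [
    [[0,0,0],[0,-0.02,0],0.003],
    [[0,0,0],[0,-0.02,0],0.003],
    [[0,0,0],[0,-0.014,0],0.003],
    [[0,0,0],[0,-0.006,0],0.003],
    [[0,0,0],[0,0,0],0.003]
  ]
}}

```text
time: 15.25
eef_pos: [0.4688, 0.1053, 0.045]
tcp_rot: [0.727, 0.687, -0.001, -0.001]
contact_force: [-0.7, -4.3, -1.8]
opening: 0.115
finger_force: 30.6
```

```bash
python3 go.py "(.467,.1048,.046)"; python3 - <<'E'
from h import *
c=cam("side"); crop(c,"pics/s3.png",230,130,410,290,3.7)
E
```

```text
t 15.25 pos [0.4688 0.1053 0.045 ] yaw 1.5134 tilt [-0.0026 -0.0009] F [-0.7 -4.3 -1.8] open 9.9 ff 30.6
(.467,.1048,.046) tool shift [-0.0007 -0.0017 -0.001 ] rows 1 each [-0.0007 -0.0017 -0.001 ]
```

View pics/s3.png

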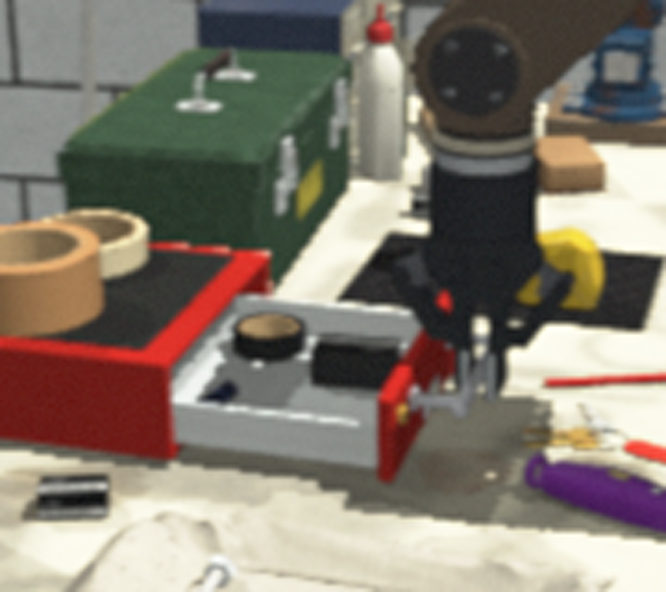

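The drawer is out to about 0.144, the staples box lies at s3 (355,360), and the tape measure stands on the mat. I'll release the handle, lift, and turn back.

{"op": "drive_tool", "data": {
  "moves": [
    [[0,0,0],[0,0,0],0.026],
    [[0,0,0],[0,0,0],0.026],
    [[0,0,0],[0,0,-0.03],0.026],
    [[0,0,0],[0,0,-0.05],0.026],
    [[0,0,0.17],[0,0,-0.03],0.05]
  ]
}}

```text
time: 15.92
eef_pos: [0.4715, 0.1062, 0.1584]
tcp_rot: [0.784, 0.62, 0.002, 0.001]
contact_force: [0.9, -0.1, 0.2]
opening: 0.502
finger_force: 0.0
```

{"op": "drive_tool", "data": {
  "moves": [
    [[0,0,0.174],[0,0,0],0.05],
    [[0,0,0.174],[0,0,0],0.05],
    [[0,0,0.174],[0,0,0],0.05],
    [[0,0,0.174],[0,0,0],0.05],
    [[0,0,0.174],[0,0,0],0.05]
  ]
}}

```text
time: 16.55
eef_pos: [0.4705, 0.1062, 0.1558]
tcp_rot: [0.973, 0.231, 0.001, -0.0]
contact_force: [0.5, -1.3, -0.4]
opening: 0.58
finger_force: 0.0
```

{"op": "drive_tool", "data": {
  "moves": [
    [[0,0,0.174],[0,0,0],0.05],
    [[0,0,0.174],[0,0,0],0.05],
    [[0,0,0.174],[0,0,0],0.05],
    [[0,0,0],[0,0,0],0.05]
  ]
}}

```text
time: 17.05
eef_pos: [0.4704, 0.106, 0.1557]
tcp_rot: [1.0, -0.024, 0.001, -0.0]
contact_force: [-0.5, -0.1, 0.1]
opening: 0.589
finger_force: 0.0
```

```bash
python3 go.py "(.56,.0776,.1)" "(.56,.0776,.042)"; python3 - <<'E'
from h import *
c=cam("top"); crop(c,"pics/t5.png",235,140,335,240,6)
E
```

```text
t 17.05 pos [0.4704 0.106  0.1557] yaw -0.0473 tilt [0.0012 0.0007] F [-0.5 -0.1  0.1] open 50.3 ff 0.0
(.56,.0776,.1) tool shift [0.0908 0.0242 0.0558] rows 2 each [0.0454 0.0121 0.0279]
(.56,.0776,.042) tool shift [-0.0001  0.      0.058 ] rows 1 each [-0.0001  0.      0.058 ]
```

View pics/t5.png

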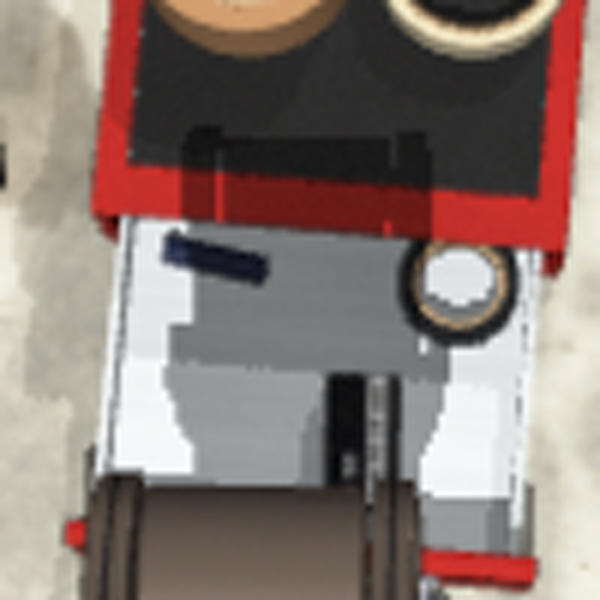

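The staples box top shows at t5 x 327–398 with its rear edge at y 375.

```bash
python3 - <<'E'
from h import *
c=cam("top")
for x,y in((327,374),(398,377),(326,470)): print(onz(c,235+(x-2.5)/6,140+(y-2.5)/6,.048))
E
```

```text
[0.59752706 0.09489483 0.048     ]
[0.59705462 0.06184123 0.048     ]
[0.55260153 0.0938569  0.048     ]
```

{"op": "drive_tool", "data": {
  "moves": [
    [[0,0,0],[0.047,0.0115,0],0.06],
    [[0,0,0],[0.047,0.0115,0.01],0.06],
    [[0,0,0],[0,0,0.04],0.06],
    [[0,0,0],[0,0,0.03],0.06],
    [[0,0,0],[0,0,0.015],0.06]
  ]
}}

```text
time: 17.77
eef_pos: [0.5617, 0.0782, 0.0583]
tcp_rot: [1.0, -0.024, -0.002, -0.0]
contact_force: [-0.3, 0.2, -0.2]
opening: 0.703
finger_force: 0.0
```

```bash
python3 go.py "(.563,.0785,.043)"
```

```text
t 17.77 pos [0.5617 0.0782 0.0583] yaw -0.0479 tilt [-0.003   0.0003] F [-0.3  0.2 -0.2] open 60.1 ff 0.0
(.563,.0785,.043) tool shift [ 0.0014 -0.0004  0.0153] rows 1 each [ 0.0014 -0.0004  0.0153]
```

{"op": "drive_tool", "data": {
  "moves": [
    [[0,0,0],[0.001,0,0.014],0.06],
    [[0,0,0],[0,0,0],0.02],
    [[0,0,0],[0,0,0],0.02],
    [[0,0,0],[0,0,0],0.02],
    [[0,0,0],[0,0,0],0.02]
  ]
}}

```text
time: 18.4
eef_pos: [0.564, 0.0781, 0.047]
tcp_rot: [1.0, -0.025, 0.001, 0.0]
contact_force: [-1.5, -0.2, 1.2]
opening: 0.405
finger_force: 30.1
```

```bash
python3 go.py
```

```text
t 18.4 pos [0.564  0.0781 0.047 ] yaw -0.0491 tilt [ 0.0011 -0.    ] F [-1.5 -0.2  1.2] open 34.6 ff 30.1
```

{"op": "drive_tool", "data": {
  "moves": [
    [[0,0,0],[0,0,-0.03],0.02],
    [[0,0,0],[0,0,-0.05],0.02],
    [[0,0,0],[-0.02,-0.02,-0.02],0.02],
    [[0,0,0],[-0.02,-0.05,0],0.02],
    [[0,0,0],[-0.02,-0.05,0],0.02]
  ]
}}

```text
time: 19.02
eef_pos: [0.5093, 0.2018, 0.1472]
tcp_rot: [1.0, -0.025, 0.001, -0.0]
contact_force: [-0.2, 0.3, -0.5]
opening: 0.406
finger_force: 29.9
```

```bash
python3 go.py "(.465,.378,.1)" "(.465,.378,.031)"
```

```text
t 19.02 pos [0.5093 0.2018 0.1472] yaw -0.0507 tilt [0.0017 0.0004] F [-0.2  0.3 -0.5] open 34.6 ff 29.9
(.465,.378,.1) tool shift [-0.0533 -0.1737  0.0472] rows 4 each [-0.0133 -0.0434  0.0118]
(.465,.378,.031) tool shift [-0.0001  0.      0.069 ] rows 2 each [-0.0001  0.      0.0345]
```

{"op": "drive_tool", "data": {
  "moves": [
    [[0,0,0],[-0.013,-0.043,0],0.02],
    [[0,0,0],[-0.013,-0.043,0],0.02],
    [[0,0,0],[-0.013,-0.043,0],0.02],
    [[0,0,0],[-0.014,-0.044,0.02],0.02],
    [[0,0,0],[0,0,0.02],0.02]
  ]
}}

```text
time: 19.65
eef_pos: [0.4643, 0.3789, 0.1062]
tcp_rot: [1.0, -0.022, 0.001, -0.001]
contact_force: [0.0, -0.7, -1.7]
opening: 0.406
finger_force: 30.0
```

```bash
python3 go.py "(.465,.378,.031)"; python3 - <<'E'
from h import *
c=cam("side"); crop(c,"pics/s4.png",230,180,430,340,4)
E
```

```text
t 19.65 pos [0.4643 0.3789 0.1062] yaw -0.045 tilt [0.0011 0.0011] F [ 0.  -0.7 -1.7] open 34.7 ff 30.0
(.465,.378,.031) tool shift [0.0007 0.0009 0.0752] rows 2 each [0.0004 0.0005 0.0376]
```

View pics/s4.png

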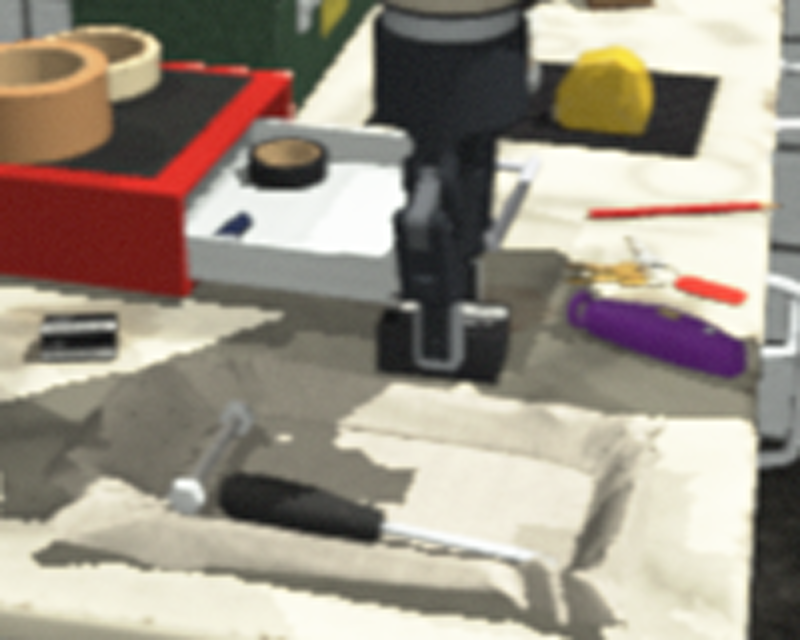

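```bash
python3 - <<'E'
from h import *
c=cam("side")
for x,y,z in((345,430,.004),(595,468,.004),(575,560,.004),(270,505,.012),(380,525,.012),(530,555,.006)): print(x,y,onz(c,230+(x-2)/4,180+(y-2)/4,z))
E
```

```text
345 430 [0.53393914 0.33040199 0.004     ]
595 468 [0.39522376 0.33891254 0.004     ]
575 560 [0.3956554  0.42246097 0.004     ]
270 505 [0.55101676 0.42074039 0.012     ]
380 525 [0.49260408 0.42572234 0.012     ]
530 555 [0.41731324 0.42596895 0.006     ]
```

{"op": "drive_tool", "data": {
  "moves": [
    [[0,0,0],[0.005,0.003,0.03],0.02],
    [[0,0,0],[0,0,0.025],0.02],
    [[0,0,0],[0,0,0.013],0.02],
    [[0,0,0],[0,0,0.006],0.02],
    [[0,0,0],[0,0,0],0.02]
  ]
}}

```text
time: 20.38
eef_pos: [0.4705, 0.3729, 0.0328]
tcp_rot: [1.0, -0.025, 0.0, -0.0]
contact_force: [-0.6, 0.3, -0.9]
opening: 0.405
finger_force: 30.0
```

```bash
python3 go.py "(.47,.375,.031)"
```

```text
t 20.38 pos [0.4705 0.3729 0.0328] yaw -0.0497 tilt [0.0005 0.0003] F [-0.6  0.3 -0.9] open 34.6 ff 30.0
(.47,.375,.031) tool shift [-0.0006 -0.0021  0.0018] rows 1 each [-0.0006 -0.0021  0.0018]
```

Lower 2 mm more, open just enough to let go, and lift.

{"op": "drive_tool", "data": {
  "moves": [
    [[0,0,0],[0,0,0.002],0.02],
    [[0,0,0],[0,0,0],0.02],
    [[0,0,0],[0,0,0],0.046],
    [[0,0,0],[0,0,0],0.046],
    [[0,0,0],[0,0,-0.02],0.046]
  ]
}}

```text
time: 21.0
eef_pos: [0.4688, 0.3724, 0.0495]
tcp_rot: [1.0, -0.025, -0.002, 0.001]
contact_force: [0.2, -0.9, 0.3]
opening: 0.539
finger_force: 0.0
```

{"op": "drive_tool", "data": {
  "moves": [
    [[0,0,0],[0,0,-0.04],0.046],
    [[0,0,0],[0,0,-0.05],0.046],
    [[0,0,0],[0,0.05,0],0.03],
    [[0,0,0],[0,0.05,0],0.026],
    [[0,0,0],[0,0.05,0],0.026]
  ]
}}

```text
time: 21.62
eef_pos: [0.463, 0.2221, 0.1423]
tcp_rot: [1.0, -0.024, 0.001, -0.0]
contact_force: [-0.3, -0.3, -0.2]
opening: 0.306
finger_force: 0.0
```

{"op": "drive_tool", "data": {
  "moves": [
    [[0,0,0],[0,0.05,0],0.026],
    [[0,0,0],[0,0.05,0],0.026],
    [[0,0,-0.174],[0,0,0],0.026],
    [[0,0,-0.174],[0,0,0],0.026],
    [[0,0,-0.174],[0,0,0],0.026]
  ]
}}

```text
time: 22.25
eef_pos: [0.4583, 0.1231, 0.1421]
tcp_rot: [0.972, 0.237, 0.001, 0.0]
contact_force: [-0.9, -0.2, 0.9]
opening: 0.304
finger_force: 0.0
```

{"op": "drive_tool", "data": {
  "moves": [
    [[0,0,-0.174],[0,0,0],0.026],
    [[0,0,-0.174],[0,0,0],0.026],
    [[0,0,-0.174],[0,0,0],0.026],
    [[0,0,-0.174],[0,0,0],0.026],
    [[0,0,-0.174],[0,0,0],0.026]
  ]
}}

```text
time: 22.88
eef_pos: [0.4582, 0.1234, 0.142]
tcp_rot: [0.781, 0.624, 0.001, 0.001]
contact_force: [0.4, -0.3, 0.3]
opening: 0.301
finger_force: 0.0
```

{"op": "drive_tool", "data": {
  "moves": [
    [[0,0,-0.171],[0,0,0],0.026],
    [[0,0,0],[0,0,0],0.026]
  ]
}}

```text
time: 23.12
eef_pos: [0.4582, 0.1234, 0.1417]
tcp_rot: [0.728, 0.686, 0.001, 0.001]
contact_force: [0.4, 0.3, 0.6]
opening: 0.302
finger_force: 0.0
```

```bash
python3 go.py "(.469,.105,.14)" "(.469,.105,.045)"; python3 - <<'E'
from h import *
c=cam("top"); crop(c,"pics/t6.png",140,160,440,310,2.6)
E
```

```text
t 23.12 pos [0.4582 0.1234 0.1417] yaw 1.5119 tilt [0.0021 0.0001] F [0.4 0.3 0.6] open 25.8 ff 0.0
(.469,.105,.14) tool shift [-0.0177  0.0118  0.0018] rows 1 each [-0.0177  0.0118  0.0018]
(.469,.105,.045) tool shift [-0.     -0.0002  0.095 ] rows 2 each [-0.     -0.0001  0.0475]
```

View pics/t6.png

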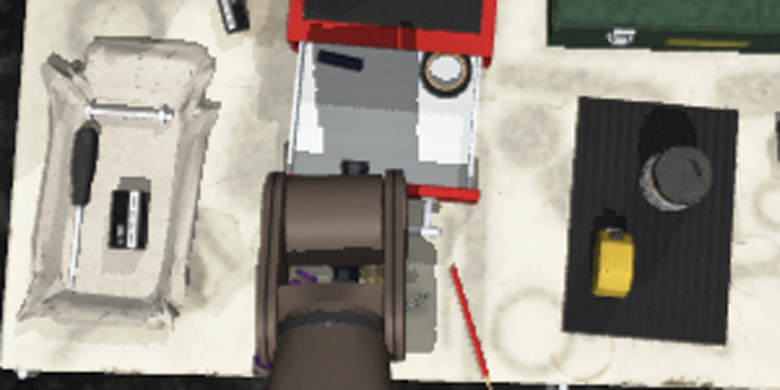

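The box lies flat in the tray at t6 (130,218), the screwdriver is untouched, and the jar (675,175) and tape measure (612,265) stand on the mat. Next I'll grip the handle and push the drawer shut.

{"op": "drive_tool", "data": {
  "moves": [
    [[0,0,0],[-0.018,0.0118,0],0.026],
    [[0,0,0],[0,0,0.03],0.026],
    [[0,0,0],[0,0,0.03],0.026],
    [[0,0,0],[0,0,0.025],0.026],
    [[0,0,0],[0,0,0.012],0.026]
  ]
}}

```text
time: 23.8
eef_pos: [0.4681, 0.1046, 0.0427]
tcp_rot: [0.728, 0.686, -0.0, -0.0]
contact_force: [-12.6, -2.0, 53.0]
opening: 0.302
finger_force: 16.9
```

{"op": "drive_tool", "data": {
  "moves": [
    [[0,0,0],[0,0,0],0.003],
    [[0,0,0],[0,0,0],0.003],
    [[0,0,0],[0,0,0],0.003],
    [[0,0,0],[0,0.01,0],0.003],
    [[0,0,0],[0,0.02,0],0.003]
  ]
}}

```text
time: 24.42
eef_pos: [0.4983, 0.1031, 0.0441]
tcp_rot: [0.727, 0.687, -0.0, -0.0]
contact_force: [-1.7, 0.1, 5.2]
opening: 0.113
finger_force: 29.7
```

```bash
python3 go.py "(.6125,.0975,.046)"
```

```text
t 24.43 pos [0.4983 0.1031 0.0441] yaw 1.514 tilt [-0.0013  0.    ] F [-1.7  0.1  5.2] open 9.7 ff 29.7
(.6125,.0975,.046) tool shift [ 0.0009  0.1143 -0.002 ] rows 2 each [ 0.0004  0.0572 -0.001 ]
```

{"op": "drive_tool", "data": {
  "moves": [
    [[0,0,0],[0,0.03,0],0.003],
    [[0,0,0],[0,0.03,0],0.003],
    [[0,0,0],[0,0.03,0],0.003],
    [[0,0,0],[0,0.016,0],0.003],
    [[0,0,0],[0,0.006,0],0.003]
  ]
}}

```text
time: 25.05
eef_pos: [0.6113, 0.0971, 0.0441]
tcp_rot: [0.727, 0.687, 0.001, -0.0]
contact_force: [-1.4, 2.1, 6.3]
opening: 0.114
finger_force: 31.0
```

{"op": "drive_tool", "data": {
  "moves": [
    [[0,0,0],[0,0.002,0],0.003],
    [[0,0,0],[0,0,0],0.003]
  ]
}}

```text
time: 25.3
eef_pos: [0.6116, 0.0971, 0.0441]
tcp_rot: [0.727, 0.687, -0.0, -0.001]
contact_force: [-2.6, 1.9, 7.2]
opening: 0.118
finger_force: 31.1
```

```bash
python3 go.py "(.6125,.0975,.046)"
```

```text
t 25.3 pos [0.6116 0.0971 0.0441] yaw 1.5138 tilt [-0.002   0.0007] F [-2.6  1.9  7.2] open 10.1 ff 31.1
(.6125,.0975,.046) tool shift [ 0.0005  0.0009 -0.0019] rows 1 each [ 0.0005  0.0009 -0.0019]
```

{"op": "drive_tool", "data": {
  "moves": [
    [[0,0,0],[0,0.002,0],0.003],
    [[0,0,0],[0,0.002,0],0.003],
    [[0,0,0],[0,0,0],0.003]
  ]
}}

```text
time: 25.68
eef_pos: [0.6116, 0.0971, 0.0441]
tcp_rot: [0.727, 0.687, -0.005, -0.005]
contact_force: [-13.4, 0.0, 16.3]
opening: 0.115
finger_force: 32.0
```

```bash
python3 go.py
```

```text
t 25.68 pos [0.6116 0.0971 0.0441] yaw 1.5144 tilt [-0.0136  0.0005] F [-13.4   0.   16.3] open 9.8 ff 32.0
```

The drawer is against its stop, so I'll let go and fetch the tape measure.

{"op": "drive_tool", "data": {
  "moves": [
    [[0,0,0],[0,-0.004,0],0.026],
    [[0,0,0],[0,0,0],0.026],
    [[0,0,0],[0,0,-0.03],0.026],
    [[0,0,0],[0,0,-0.05],0.026],
    [[0,0,0],[0,0,-0.05],0.026]
  ]
}}

```text
time: 26.3
eef_pos: [0.6109, 0.0964, 0.1735]
tcp_rot: [0.727, 0.687, -0.001, -0.001]
contact_force: [0.3, -0.3, -0.6]
opening: 0.307
finger_force: 0.0
```

{"op": "drive_tool", "data": {
  "moves": [
    [[0,0,0],[-0.03,-0.05,0],0.07],
    [[0,0,0],[-0.05,-0.03,0],0.07],
    [[0,0,0],[-0.05,-0.03,0],0.07],
    [[0,0,0],[-0.05,-0.03,0],0.07],
    [[0,0,0],[-0.05,-0.025,0],0.07]
  ]
}}

```text
time: 26.92
eef_pos: [0.4323, -0.1245, 0.1727]
tcp_rot: [0.727, 0.687, -0.0, -0.0]
contact_force: [-0.1, -1.3, 0.4]
opening: 0.821
finger_force: 0.0
```

{"op": "drive_tool", "data": {
  "moves": [
    [[0,0,0.177],[0,0,0],0.07],
    [[0,0,0.177],[0,0,0],0.07],
    [[0,0,0.177],[0,0,0],0.07],
    [[0,0,0.177],[0,0,0],0.07],
    [[0,0,0.177],[0,0,0],0.07]
  ]
}}

```text
time: 27.55
eef_pos: [0.4334, -0.1234, 0.1726]
tcp_rot: [0.952, 0.306, -0.001, -0.0]
contact_force: [0.5, -0.2, -0.9]
opening: 0.82
finger_force: 0.0
```

{"op": "drive_tool", "data": {
  "moves": [
    [[0,0,0.177],[0,0,0],0.07],
    [[0,0,0.177],[0,0,0],0.07],
    [[0,0,0.177],[0,0,0],0.07],
    [[0,0,0.173],[0,0,0],0.07],
    [[0,0,0],[0,0,0],0.07]
  ]
}}

```text
time: 28.18
eef_pos: [0.4336, -0.1234, 0.1727]
tcp_rot: [0.999, -0.037, -0.001, -0.0]
contact_force: [-0.6, -1.4, -0.2]
opening: 0.82
finger_force: 0.0
```

```bash
python3 go.py "(.441,-.148,.17)" "(.441,-.148,.047)"
```

```text
t 28.18 pos [ 0.4336 -0.1234  0.1727] yaw -0.0733 tilt [-0.0014  0.0004] F [-0.6 -1.4 -0.2] open 70.0 ff 0.0
(.441,-.148,.17) tool shift [0.0092 0.024  0.0027] rows 1 each [0.0092 0.024  0.0027]
(.441,-.148,.047) tool shift [0.0002 0.     0.123 ] rows 2 each [0.0001 0.     0.0615]
```

{"op": "drive_tool", "data": {
  "moves": [
    [[0,0,0],[0.0092,0.024,0],0.07],
    [[0,0,0],[0,0,0.05],0.07],
    [[0,0,0],[0,0,0.045],0.07],
    [[0,0,0],[0,0,0.02],0.07],
    [[0,0,0],[0,0,0],0.07]
  ]
}}

```text
time: 28.8
eef_pos: [0.44, -0.1474, 0.0563]
tcp_rot: [0.999, -0.036, -0.002, -0.001]
contact_force: [0.2, 0.4, 0.5]
opening: 0.82
finger_force: 0.0
```

```bash
python3 go.py "(.441,-.148,.047)"
```

```text
t 28.8 pos [ 0.44   -0.1474  0.0563] yaw -0.073 tilt [-0.0047  0.0027] F [0.2 0.4 0.5] open 70.0 ff 0.0
(.441,-.148,.047) tool shift [0.0011 0.0006 0.0093] rows 1 each [0.0011 0.0006 0.0093]
```

{"op": "drive_tool", "data": {
  "moves": [
    [[0,0,0],[0.001,0,0.009],0.07],
    [[0,0,0],[0,0,0],0.025],
    [[0,0,0],[0,0,0],0.025],
    [[0,0,0],[0,0,0],0.025],
    [[0,0,0],[0,0,0],0.025]
  ],
  "grip_force": 40
}}

```text
time: 29.42
eef_pos: [0.4436, -0.1488, 0.0503]
tcp_rot: [0.999, -0.038, 0.001, 0.0]
contact_force: [-0.2, 0.7, 3.9]
opening: 0.415
finger_force: 41.2
```

```bash
python3 go.py
```

```text
t 29.43 pos [ 0.4436 -0.1488  0.0503] yaw -0.0751 tilt [ 0.0017 -0.0008] F [-0.2  0.7  3.9] open 35.4 ff 41.2
```

{"op": "drive_tool", "data": {
  "moves": [
    [[0,0,0],[0,0,-0.03],0.025],
    [[0,0,0],[0.005,-0.03,-0.04],0.025],
    [[0,0,0],[0.01,-0.05,0],0.025],
    [[0,0,0],[0.01,-0.05,0],0.025],
    [[0,0,0],[0.01,-0.05,0],0.025]
  ]
}}

```text
time: 30.05
eef_pos: [0.4908, 0.0299, 0.1188]
tcp_rot: [0.999, -0.038, -0.0, 0.0]
contact_force: [0.4, -1.2, -2.5]
opening: 0.41
finger_force: 40.8
```

{"op": "drive_tool", "data": {
  "moves": [
    [[0,0,0],[0,0,0],0.025]
  ]
}}

```text
time: 30.18
eef_pos: [0.4908, 0.0312, 0.1186]
tcp_rot: [0.999, -0.035, -0.001, -0.0]
contact_force: [-0.4, -0.9, -2.2]
opening: 0.417
finger_force: 40.9
```

```bash
python3 go.py "(.4925,.0477,.12)" "(.4925,.0477,.047)"
```

```text
t 30.18 pos [0.4908 0.0312 0.1186] yaw -0.0701 tilt [-0.0014  0.0005] F [-0.4 -0.9 -2.2] open 35.6 ff 40.9
(.4925,.0477,.12) tool shift [ 0.0006 -0.0166 -0.0014] rows 1 each [ 0.0006 -0.0166 -0.0014]
(.4925,.0477,.047) tool shift [0.0001 0.     0.073 ] rows 2 each [0.0001 0.     0.0365]
```

{"op": "drive_tool", "data": {
  "moves": [
    [[0,0,0],[0.0005,-0.0166,0],0.025],
    [[0,0,0],[0,0,0.035],0.025],
    [[0,0,0],[0,0,0.025],0.025],
    [[0,0,0],[0,0,0.01],0.025],
    [[0,0,0],[0,0,0],0.025]
  ]
}}

```text
time: 30.8
eef_pos: [0.493, 0.0445, 0.0491]
tcp_rot: [0.999, -0.038, -0.0, -0.0]
contact_force: [-0.0, 0.1, -2.0]
opening: 0.415
finger_force: 41.1
```

```bash
python3 go.py "(.4925,.0477,.047)"
```

```text
t 30.8 pos [0.493  0.0445 0.0491] yaw -0.0764 tilt [-0.0006  0.0001] F [-0.   0.1 -2. ] open 35.4 ff 41.1
(.4925,.0477,.047) tool shift [-0.0007 -0.0031  0.0021] rows 1 each [-0.0007 -0.0031  0.0021]
```

{"op": "drive_tool", "data": {
  "moves": [
    [[0,0,0],[-0.0005,-0.003,0],0.025],
    [[0,0,0],[0,0,0.0022],0.025],
    [[0,0,0],[0,0,0],0.025]
  ]
}}

```text
time: 31.18
eef_pos: [0.4928, 0.048, 0.0473]
tcp_rot: [0.999, -0.038, 0.0, 0.0]
contact_force: [0.1, -1.2, -2.1]
opening: 0.413
finger_force: 41.1
```

```bash
python3 go.py "(.4925,.0477,.047)"
```

```text
t 31.18 pos [0.4928 0.048  0.0473] yaw -0.0752 tilt [ 0.0004 -0.0001] F [ 0.1 -1.2 -2.1] open 35.3 ff 41.1
(.4925,.0477,.047) tool shift [-0.0003  0.0003  0.0003] rows 1 each [-0.0003  0.0003  0.0003]
```

{"op": "drive_tool", "data": {
  "moves": [
    [[0,0,0],[0,0,0.0015],0.025],
    [[0,0,0],[0,0,0.001],0.025],
    [[0,0,0],[0,0,0],0.025]
  ]
}}

```text
time: 31.55
eef_pos: [0.493, 0.048, 0.0472]
tcp_rot: [0.999, -0.037, -0.001, 0.0]
contact_force: [-6.1, 0.2, 14.9]
opening: 0.414
finger_force: 43.2
```

```bash
python3 go.py
```

```text
t 31.55 pos [0.493  0.048  0.0472] yaw -0.0747 tilt [-0.0021 -0.0001] F [-6.1  0.2 14.9] open 35.3 ff 43.2
```

Contact made. I'll release the tape measure and go to the jar, which was set down with the TCP at (0.535, −0.213).

{"op": "drive_tool", "data": {
  "moves": [
    [[0,0,0],[0,0,-0.002],0.06],
    [[0,0,0],[0,0,0],0.06],
    [[0,0,0],[0,0,0],0.06],
    [[0,0,0],[0,0,-0.03],0.06],
    [[0,0,0],[0,0,-0.05],0.0854]
  ]
}}

```text
time: 32.17
eef_pos: [0.4909, 0.0481, 0.1252]
tcp_rot: [0.999, -0.038, -0.003, -0.0]
contact_force: [0.6, 0.1, -0.0]
opening: 0.889
finger_force: 0.0
```

{"op": "drive_tool", "data": {
  "moves": [
    [[0,0,0],[0,0.03,-0.05],0.0854],
    [[0,0,-0.015],[0.01,0.055,0],0.0854],
    [[0,0,0],[0.01,0.055,0],0.0854],
    [[0,0,0],[0.01,0.055,0],0.0854],
    [[0,0,0],[0.01,0.05,0],0.0854]
  ]
}}

```text
time: 32.8
eef_pos: [0.5165, -0.201, 0.1764]
tcp_rot: [1.0, -0.03, 0.0, -0.0]
contact_force: [1.3, 0.2, 0.8]
opening: 1.0
finger_force: 0.0
```

{"op": "drive_tool", "data": {
  "moves": [
    [[0,0,0],[0,0,0],0.0854]
  ]
}}

```text
time: 32.92
eef_pos: [0.5167, -0.2023, 0.1764]
tcp_rot: [0.999, -0.032, 0.0, 0.0]
contact_force: [0.1, 0.3, -0.4]
opening: 1.0
finger_force: 0.0
```

```bash
python3 go.py "(.535,-.2134,.17)" "(.535,-.2134,.061)"; python3 - <<'E'
from h import *
c=cam("top"); hsv=cv2.cvtColor(c["image"],cv2.COLOR_RGB2HSV)
m=((hsv[...,0]>18)&(hsv[...,0]<35)&(hsv[...,1]>130)).astype(np.uint8)
m[:,:290]=0;m[:,320:]=0;m[:225]=0;m[260:]=0
k,_=cv2.findContours(m,cv2.RETR_EXTERNAL,cv2.CHAIN_APPROX_NONE);k=max(k,key=cv2.contourArea);r=cv2.minAreaRect(k);print(r,onz(c,*r[0],.05))
crop(c,"pics/t7.png",230,150,430,300,4)
E
```

```text
t 32.92 pos [ 0.5167 -0.2023  0.1764] yaw -0.0647 tilt [ 0.0002 -0.0005] F [ 0.1  0.3 -0.4] open 85.4 ff 0.0
(.535,-.2134,.17) tool shift [0.0189 0.0099 0.0065] rows 1 each [0.0189 0.0099 0.0065]
(.535,-.2134,.061) tool shift [-0.00e+00 -1.00e-04  1.09e-01] rows 2 each [-0.     -0.      0.0545]
((305.2227783203125, 241.27227783203125), (12.437965393066406, 23.98040008544922), 5.710593223571777) [0.48886421 0.0467088  0.05      ]
```

View pics/t7.png

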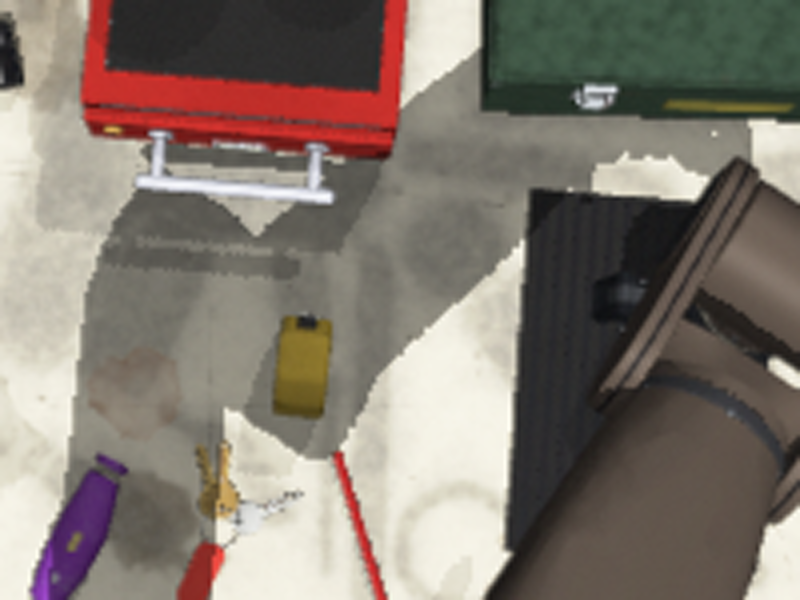

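The tape measure is back within 2 mm, upright at t7 (303,365). The drawer is shut, with the handle at (235,190). Next is the jar.

{"op": "drive_tool", "data": {
  "moves": [
    [[0,0,0],[0.018,0.01,0],0.0854],
    [[0,0,0],[0,0,0.05],0.0854],
    [[0,0,0],[0,0,0.045],0.0854],
    [[0,0,0],[0,0,0.016],0.0854],
    [[0,0,0],[0,0,0],0.0854]
  ]
}}

```text
time: 33.6
eef_pos: [0.5335, -0.2089, 0.0648]
tcp_rot: [1.0, -0.03, -0.001, -0.001]
contact_force: [1.0, -0.4, 1.0]
opening: 0.999
finger_force: 0.0
```

```bash
python3 go.py "(.535,-.2134,.061)"
```

```text
t 33.6 pos [ 0.5335 -0.2089  0.0648] yaw -0.0591 tilt [-0.0021  0.0014] F [ 1.  -0.4  1. ] open 85.3 ff 0.0
(.535,-.2134,.061) tool shift [0.0018 0.0044 0.0038] rows 1 each [0.0018 0.0044 0.0038]
```

{"op": "drive_tool", "data": {
  "moves": [
    [[0,0,0],[0.001,0.004,0.004],0.0854],
    [[0,0,0],[0,0,0],0.055],
    [[0,0,0],[0,0,0],0.055],
    [[0,0,0],[0,0,0],0.055],
    [[0,0,0],[0,0,0],0.055]
  ]
}}

```text
time: 34.22
eef_pos: [0.5359, -0.2148, 0.0636]
tcp_rot: [1.0, -0.03, 0.001, 0.001]
contact_force: [-0.1, 0.1, 6.2]
opening: 0.727
finger_force: 45.2
```

```bash
python3 go.py
```

```text
t 34.23 pos [ 0.5359 -0.2148  0.0636] yaw -0.0606 tilt [ 0.0029 -0.0013] F [-0.1  0.1  6.2] open 62.1 ff 45.2
```

{"op": "drive_tool", "data": {
  "moves": [
    [[0,0,0],[0,0,-0.03],0.055],
    [[0,0,0],[0,0,-0.045],0.055],
    [[0,0,0],[0,-0.03,-0.045],0.055],
    [[0,0,0],[-0.01,-0.05,0],0.055],
    [[0,0,0],[-0.01,-0.05,0],0.055]
  ]
}}

```text
time: 34.85
eef_pos: [0.5218, -0.0821, 0.1814]
tcp_rot: [1.0, -0.031, -0.0, -0.0]
contact_force: [0.4, 0.8, -3.5]
opening: 0.727
finger_force: 46.1
```

{"op": "drive_tool", "data": {
  "moves": [
    [[0,0,0],[-0.01,-0.05,0],0.055],
    [[0,0,0],[-0.01,-0.05,0],0.055],
    [[0,0,0],[-0.01,-0.05,0],0.055],
    [[0,0,0],[-0.01,-0.05,0],0.055],
    [[0,0,0],[0,-0.03,0],0.055]
  ]
}}

```text
time: 35.48
eef_pos: [0.4946, 0.1507, 0.1803]
tcp_rot: [1.0, -0.029, -0.001, 0.0]
contact_force: [-0.9, -1.5, -3.4]
opening: 0.728
finger_force: 46.1
```

{"op": "drive_tool", "data": {
  "moves": [
    [[0,0,0],[0,0,0],0.055]
  ]
}}

```text
time: 35.6
eef_pos: [0.4953, 0.1503, 0.1805]
tcp_rot: [1.0, -0.028, -0.001, 0.0]
contact_force: [-0.8, -0.8, -3.5]
opening: 0.732
finger_force: 46.1
```

```bash
python3 go.py "(.4985,.1625,.18)" "(.4985,.1625,.0615)"
```

```text
t 35.6 pos [0.4953 0.1503 0.1805] yaw -0.0566 tilt [-0.002  -0.0003] F [-0.8 -0.8 -3.5] open 62.5 ff 46.1
(.4985,.1625,.18) tool shift [ 0.0025 -0.0123  0.0005] rows 1 each [ 0.0025 -0.0123  0.0005]
(.4985,.1625,.0615) tool shift [ 2.000e-04 -1.000e-04  1.185e-01] rows 2 each [ 0.0001 -0.      0.0592]
```

{"op": "drive_tool", "data": {
  "moves": [
    [[0,0,0],[0.002,-0.0125,0],0.055],
    [[0,0,0],[0,0,0.045],0.055],
    [[0,0,0],[0,0,0.045],0.055],
    [[0,0,0],[0,0,0.022],0.055],
    [[0,0,0],[0,0,0],0.055]
  ]
}}

```text
time: 36.22
eef_pos: [0.4975, 0.1603, 0.0672]
tcp_rot: [1.0, -0.031, -0.003, 0.0]
contact_force: [0.1, 0.2, -3.9]
opening: 0.726
finger_force: 46.1
```

```bash
python3 go.py "(.4985,.1625,.0605)"
```

```text
t 36.23 pos [0.4975 0.1603 0.0672] yaw -0.0617 tilt [-0.0058 -0.0007] F [ 0.1  0.2 -3.9] open 62.0 ff 46.1
(.4985,.1625,.0605) tool shift [ 0.0009 -0.0023  0.0067] rows 1 each [ 0.0009 -0.0023  0.0067]
```

{"op": "drive_tool", "data": {
  "moves": [
    [[0,0,0],[0.001,-0.002,0.003],0.055],
    [[0,0,0],[0,0,0.003],0.055],
    [[0,0,0],[0,0,0.001],0.055],
    [[0,0,0],[0,0,0],0.055]
  ]
}}

```text
time: 36.72
eef_pos: [0.5006, 0.1631, 0.0631]
tcp_rot: [1.0, -0.03, 0.0, -0.0]
contact_force: [-0.6, -0.2, -2.6]
opening: 0.728
finger_force: 46.1
```

```bash
python3 go.py
```

```text
t 36.73 pos [0.5006 0.1631 0.0631] yaw -0.0601 tilt [0.0007 0.0001] F [-0.6 -0.2 -2.6] open 62.2 ff 46.1
```

{"op": "drive_tool", "data": {
  "moves": [
    [[0,0,0],[-0.001,0,0.0015],0.055],
    [[0,0,0],[0,0,0.0015],0.055],
    [[0,0,0],[0,0,0],0.055]
  ]
}}

```text
time: 37.1
eef_pos: [0.4994, 0.1632, 0.0606]
tcp_rot: [1.0, -0.03, -0.0, 0.0]
contact_force: [-3.0, -0.5, 5.6]
opening: 0.727
finger_force: 47.0
```

```bash
python3 go.py
```

```text
t 37.1 pos [0.4994 0.1632 0.0606] yaw -0.0601 tilt [-0.0008 -0.0002] F [-3.  -0.5  5.6] open 62.1 ff 47.0
```

{"op": "drive_tool", "data": {
  "moves": [
    [[0,0,0],[0,0,-0.001],0.0854],
    [[0,0,0],[0,0,0],0.0854],
    [[0,0,0],[0,0,0],0.0854],
    [[0,0,0],[0,0,-0.02],0.0854],
    [[0,0,0],[0,0,-0.04],0.0854]
  ]
}}

```text
time: 37.72
eef_pos: [0.4978, 0.1628, 0.1192]
tcp_rot: [1.0, -0.03, -0.002, 0.0]
contact_force: [1.2, -1.3, 0.3]
opening: 0.994
finger_force: 0.0
```

{"op": "drive_tool", "data": {
  "moves": [
    [[0,0,0],[0,0,-0.05],0.0854],
    [[0,0,0],[0,0.03,-0.05],0.0854],
    [[0,0,0],[0,0.055,0],0.0854],
    [[0,0,0],[0,0.055,0],0.0854],
    [[0,0,0],[0,0.055,0],0.0854]
  ]
}}

```text
time: 38.35
eef_pos: [0.4874, -0.0331, 0.2209]
tcp_rot: [1.0, -0.03, 0.001, 0.0]
contact_force: [1.1, 0.4, -0.7]
opening: 0.999
finger_force: 0.0
```

{"op": "drive_tool", "data": {
  "moves": [
    [[0,0,0],[0,0.055,0],0.0854],
    [[0,0,0],[0,0.055,0],0.0854],
    [[0,0,0],[0,0.055,0],0.0854],
    [[0,0,0],[0,0,0],0.0854]
  ]
}}

```text
time: 38.85
eef_pos: [0.4773, -0.1995, 0.2207]
tcp_rot: [0.999, -0.033, 0.0, 0.0]
contact_force: [0.0, -0.0, -0.2]
opening: 1.002
finger_force: 0.0
```

```bash
python3 go.py; python3 - <<'E'
from h import *
c=cam("top"); crop(c,"pics/t8.png",140,160,335,300,4)
E
```

```text
t 38.85 pos [ 0.4773 -0.1995  0.2207] yaw -0.0655 tilt [ 0.0003 -0.0007] F [ 0.  -0.  -0.2] open 85.6 ff 0.0
```

View pics/t8.png

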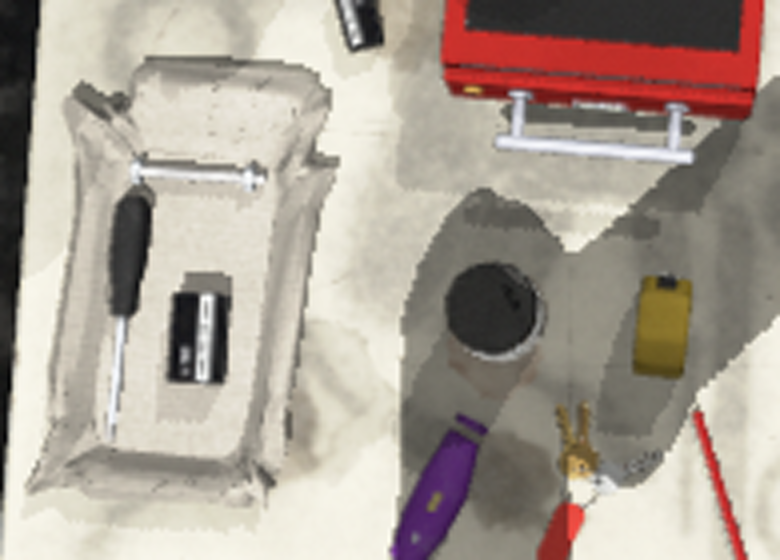

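The lid is at pixel (262.2, 236.9), against (261.8, 236.8) at the start. The tape measure is in place, the drawer is shut, the box lies flat at t8 (198,337), and the screwdriver is undisturbed. I'll hand it in.

```bash
python3 -c "
from plant import ctrl
print(ctrl.sign_off())"
```

```text
the job is handed in; nothing more can be done
None
```

I've handed the job in, and sign-off returned no verdict: the staples box lies flat in the tray, the drawer is shut, and the jar and tape measure stand upright within about 2 mm of their starting spots by the top camera.

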